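# Nest the scoop trays in their bay and shut the bar

## Task

Put the three metal scoop trays away in the plywood bay, each with its back wall going in first: slide the large tray fully home in the bay, then the medium tray fully home inside the large one, then the small tray fully home inside the medium one. Keep them on the bench, sliding rather than lifting them, and finally swing the steel bar fully shut across the mouth of the bay. Leave the mug, jar and screwdriver where they are.

Things in the scene. Friction and masses are not known exactly. Their poses are not given: they have to be found in the camera images.
- large_tray_centre (a point): largest of three aluminium scoop trays, 110 long x 114 wide x 50 mm high, 350 g: floor 2 mm, two sides and a back wall 3 mm, open at front and top; 108 mm wide inside; smooth. This point: its centre, half-way up. x from open front to back wall (outer face at x = 55 mm), z up. The back wall's foot is bevelled (18 mm long, 5 mm high outside, 7 inside), so a tray pushed back wall first rides up onto a larger one's floor.
- medium_tray_centre (a point): middle of three aluminium scoop trays, 95 long x 92 wide x 46 mm high, 260 g: floor 2 mm, two sides and a back wall 3 mm, open at front and top; 86 mm wide inside; smooth. This point: its centre, half-way up. x from open front to back wall (outer face at x = 47.5 mm), z up. Foot bevelled like the large one's; push low, or it noses over. Home, back wall to back wall, its centre is 4.5 mm farther along x than the outer tray's.
- small_tray_centre (a point): smallest of three aluminium scoop trays, 80 long x 70 wide x 42 mm high, 200 g: floor 2 mm, two sides and a back wall 3 mm, open at front and top; 64 mm wide inside; smooth. This point: its centre, half-way up. x from open front to back wall (outer face at x = 40 mm), z up. Foot bevelled like the large one's; push low, or it noses over. Home, back wall to back wall, its centre is 4.5 mm farther along x than the outer tray's.
- bay: plywood bay fixed to the bench: two side rails and a back rail, 12 mm thick, 40 mm high, no floor; 132 mm wide and 128 mm deep inside. Origin: centre of its open mouth at bench level; x points into the bay (back rail's inner face at x = 128 mm), +y to the rail with the bar's pin, z up. With the large tray home, its centre is at x = 73 mm.
- bar (a joint): steel bar over the mouth, rad: 0 shut, at its stop; grows as it swings out, to 3.2; starts at 2.5 to 3.1. Turns level about a pin at x = -12, y = +72 mm of the bay; at angle a it points along (-sin a, -cos a) in the bay's x, y. 10 mm thick, 19 to 35 mm over the bench, 157 mm from pin to end; friction 0.06 N m holds it where left.
- bar_tip (a point): centre of the bar near its free end, 150 mm from the pin, 27 mm over the bench
- tea_mug: white mug with a handle, 97 mm tall, bystander; origin under its middle
- dye_jar: white jar with a pale lid, 95 mm tall, bystander; origin under its middle
- screwdriver: screwdriver with an orange handle, 199 mm long, lying on the bench, bystander; origin under its middle
Mind the look-alikes: they are no part of the job. Leave any blue, turquoise or yellow look-alike of the part that bears small_tray_centre alone.

How it is judged:
On the way, in this order (a step that is already met when the one before it is completed fails the run):
1. the large tray is fully home in the bay (x of large_tray_centre in the frame of bay between 0.063 and 0.085 m and y of large_tray_centre in the frame of bay between -0.02 and 0.02 m and angle between large_tray_centre's own z axis and vertical below 0.06 rad and height (world z) of large_tray_centre below 0.032 m), for 0.2 s.
2. the medium tray is fully home inside the large one (all of step 1 and x of medium_tray_centre in the frame of large_tray_centre between -0.0055 and 0.015 m and y of medium_tray_centre in the frame of large_tray_centre between -0.02 and 0.02 m and z of medium_tray_centre in the frame of large_tray_centre between -0.006 and 0.006 m and angle between medium_tray_centre's own z axis and vertical below 0.06 rad), for 0.2 s.
3. the small tray is fully home inside the medium one (all of step 2 and x of small_tray_centre in the frame of medium_tray_centre between -0.0055 and 0.015 m and y of small_tray_centre in the frame of medium_tray_centre between -0.02 and 0.02 m and z of small_tray_centre in the frame of medium_tray_centre between -0.006 and 0.006 m and angle between small_tray_centre's own z axis and vertical below 0.06 rad), for 0.2 s.
4. the bar is shut across the mouth (value of joint bar below 0.12 rad), for 0.2 s.
At the end, for the whole second after the job is handed in: The large tray stands flat in the bay within 10 mm of the back rail, the medium tray flat in the large one and the small tray flat in the medium one, each back wall within 10 mm of the one outside it (tilt under 0.06 rad), all at rest, and the bar is shut to within 0.12 rad (all of step 3 and linear speed of each of large_tray, medium_tray, small_tray below 0.02 m/s and value of joint bar below 0.12 rad); the robot touches nothing.
It fails at once if a tray is lifted more than 30 mm off the bench (height (world z) of large_tray_centre above 0.055 m or height (world z) of medium_tray_centre above 0.053 m or height (world z) of small_tray_centre above 0.051 m).
It fails at once if a bystander is shifted by more than 25 mm or knocked over (distance of any of tea_mug, dye_jar, screwdriver from where it was at the start of the episode above 0.025 m or angle between any of tea_mug, dye_jar's own z axis and vertical above 0.5 rad).
It also fails if it takes over 72 s, if anything falls off the work surface, if the arm or the gripper's body presses on something with over 40 N, if the wrist force passes 120 N, or if a joint passes its speed limit or range.

## Robot

A 6-joint arm with a two-finger parallel gripper is mounted at the origin on a cart in front of the work surface, level with it; the furniture and walls round the work are solid. World frame = base frame: x ahead of the robot, y to its left, z up, the work surface at z = 0. Lengths are in m, angles in rad, forces in N, time in s.
With the tool pointing down it reaches from about 0.3 to 0.85 m from the base axis. Payload 5.4 kg.
Tool frame: the origin (TCP) lies on the centre line of the jaws, within the pads' length; the fingertips stand 25 mm ahead of it and the grasp point (between the pads) lies 6 mm ahead of it; z points along the fingers, y is the line along which they close (so a half turn about z gives the same grasp; the last joint's range is limited). The gripper opens to 85 mm and grips with 20 to 120 N. Pads are 22 mm wide; open, the fingers measure 114 mm over their backs; the gripper's body (76 mm by 85 mm) begins 54 mm behind the grasp point. The pads swing forward as they close: fully open they stand 13 mm farther back than shut.
Start: joints at [1.112, 0.158, 1.597, -0, 1.386, -0.21], TCP at [0.142, 0.557, 0.256] pointing down, gripper open.
Joint ranges: [-2.91, 2.91], [-0.94, 2.29], [0.18, 2.7], [-1.29, 4.43], [0.17, 2.64], [-3, 3]. Speed limits (rad/s): [2.57, 2.57, 3.14, 3.14, 3.14, 3.14].

## Interface

Orientations are given as a rotation vector (axis times angle).
In Python, from station import bot, capture, camera_params, workorder gives the robot as it stands.
- The arm moves only by the tool servo_tool, never from a script. Its argument "deltas" is one flat list of numbers, 5 for each row, row after row: the closure, from 0 (fully open) to 1 (shut), then the shift along the tool's x, y, z in mm, then the turn about the tool's z in degrees. A call has 1 to 5 rows; each row is the pose to reach, as a shift and turn from the pose commanded when the call began, along the tool's axes at that moment; what a row does not reach only later rows make up. A row lasts 1/8 s, in which the tool goes at most 62.5 mm and 10.7 degrees, less where a joint would pass 70% of its speed; a pose out of reach is approached as far as the arm can. A call with a gripper value outside its range is refused whole. The fingers move at their own pace and stop on an object; "grip_force" is the grip in N (left out, the last holds). Time passes only in rows, so rows that repeat a pose let the fingers close. It gives the time, the measured TCP pose, the force, the opening and the grip force at its end, in the units of the state.
- bot.state(): the state, without advancing time (a new reading comes with each control period).
- capture(name): name is "side" or "top"; returns the picture (400x640x3 uint8, blue, green, red); there is no depth.
- camera_params(name): a dict with "intrinsics" (3x3 intrinsics, pixels), "eye" and "rotation" of the camera in the world. Camera axes: x right, y down, z forward; pixel columns grow to the right and rows downward; lengths in m; the calibration is good to about 2 mm. A picture is of the moment at which its call begins. camera_params takes no time and is no camera call.
- workorder.sign_off(): hands the job in; it is judged then, once.
The state is a dict: "t": time; "qpos": joint angles; "qvel": joint speeds; "tau": joint torques, N m; "tcp_pos": TCP position; "eef_rot": TCP orientation; "ft_force": force on the tool from outside, world axes, zero at the start; "ft_torque": the same for the moment, N m; "finger_gap": finger opening in m; "grip_force": force on a finger pad.
Only numpy, scipy, OpenCV 4.12 (cv2) and the standard library are available. Lean on these libraries where they do the work, as an engineer would, in place of code of your own. Each camera call takes 0.05 s, during which the arm holds its last target. There are 200 camera calls.

## Working session

There is one attempt and no reset: what is moved stays moved. The work goes in short steps, Python scripts to look and compute and a tool call to move; the robot and the scene stay as the last step left them, time stands still between calls to the robot, and variables do not carry over. Pictures are saved under pics/ and viewed, at most 10 in all, crops included, and the job is handed in when it is done.

Besides the shell and the picture viewer there is one more tool, called after "Request:" as name(argument=value, ...) on one line, values as JSON. servo_tool: Moves the arm, as the interface text tells. Its arguments: {"type":"object","properties":{"deltas":{"type":"array","items":{"type":"number"}},"grip_force":{"type":"number"}},"required":["deltas"]}

```bash
mkdir -p pics; ls; cat > h.py <<'E'
import numpy as np, cv2
from station import bot, capture, camera_params, workorder
def ray(cam,uv):
    p=camera_params(cam);K=np.array(p["intrinsics"]);R=np.array(p["rotation"]);e=np.array(p["eye"])
    return e,(R@np.linalg.solve(K,np.r_[uv,1.]))
def onz(cam,uv,z):
    e,d=ray(cam,uv);return e+d*(z-e[2])/d[2]
def proj(cam,P):
    p=camera_params(cam);K=np.array(p["intrinsics"]);R=np.array(p["rotation"]);e=np.array(p["eye"])
    q=K@(R.T@(np.array(P)-e));return q[:2]/q[2]
E
python3 - <<'E'
from h import *
for c in("top","side"):
    cv2.imwrite(f"pics/{c}0.png",capture(c)); p=camera_params(c); print(c,p)
print(bot.state())
E
```

```text
pics
top {'intrinsics': array([[486.61282812,   0.        , 314.04908738],
       [  0.        , 486.61282812, 205.48104477],
       [  0.        ,   0.        ,   1.        ]]), 'eye': array([ 0.36997297, -0.06531436,  1.62095383]), 'rotation': array([-2.18284172,  2.13757499, -0.08856835])}
side {'intrinsics': array([[434.13931677,   0.        , 318.99227156],
       [  0.        , 434.13931677, 195.41792625],
       [  0.        ,   0.        ,   1.        ]]), 'eye': array([ 0.17256745, -1.31423658,  1.17095948]), 'rotation': array([-2.26296183,  0.30718355, -0.1399169 ])}
{'t': 0.1, 'qpos': array([ 1.11188318e+00,  1.58985589e-01,  1.59807809e+00,  1.01945858e-05,
        1.38619184e+00, -2.10091837e-01]), 'qvel': array([ 0.00037164,  0.00044828, -0.00161048,  0.0012757 ,  0.00033437,
        0.00128208]), 'tau': array([-1.34013017e-04, -3.96993828e+01, -3.32337964e+01, -2.49423338e-04,
        4.23788675e-03,  2.05326252e-06]), 'tcp_pos': array([0.1413946 , 0.55684523, 0.25542969]), 'eef_rot': array([-3.89774015e-01, -3.11675878e+00,  2.46164339e-03]), 'ft_force': array([-0.43651901, -0.47086016, -0.27527851]), 'ft_torque': array([ 0.00376472,  0.0169189 , -0.03459384]), 'grip_force': 0.0, 'finger_gap': 0.08551069652029779}
```

Rotation is a rotation vector; fix the helper and view.

```bash
sed -i 's/R=np.array(p\["rotation"\])/R=cv2.Rodrigues(np.array(p["rotation"]))[0]/' h.py; sed -i '1a np.set_printoptions(precision=4,suppress=True)' h.py
python3 - <<'E'
from h import *
print(proj("top",[.1414,.5568,.2554]),proj("side",[.1414,.5568,.2554]),onz("top",[320,200],0))
E
```

```text
[ 96.6943 332.9723] [202.1679  90.4735] [ 0.5531 -0.0518  0.    ]
```

View pics/top0.png

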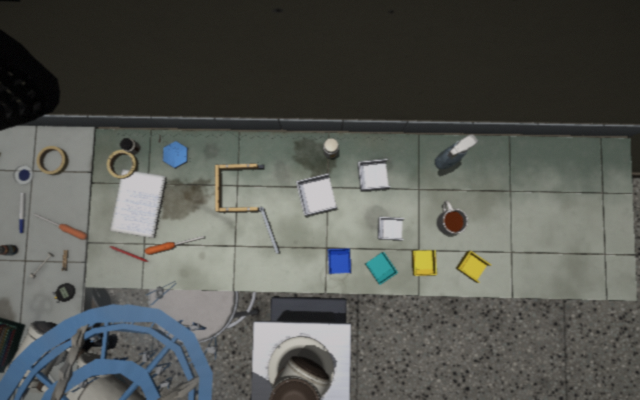

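View pics/side0.png

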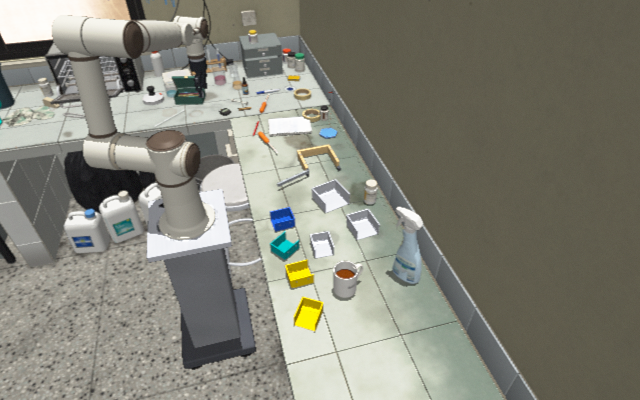

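Top view: the bay is at (240,188) with its mouth to the right, and the bar runs (263,208)→(279,252). Metal trays: large (317,195), medium (374,175), small (391,229). Candidates for the small tray: metal (391,229), blue (340,261), turquoise (380,267), yellow (424,262) and (473,265). I choose the metal one at (391,229). Jar (331,148), mug (454,220), screwdriver (175,244). Next, a close crop to check.

```bash
python3 - <<'E'
from h import *
im=cv2.imread("pics/top0.png")[130:275,208:413]
cv2.imwrite("pics/crop0.png",cv2.resize(im,None,fx=3.9,fy=3.9,interpolation=cv2.INTER_CUBIC))
im=cv2.imread("pics/side0.png")[140:265,265:390]
cv2.imwrite("pics/crop1.png",cv2.resize(im,None,fx=4.8,fy=4.8,interpolation=cv2.INTER_CUBIC))
E
```

```text
(no output)
```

View pics/crop0.png

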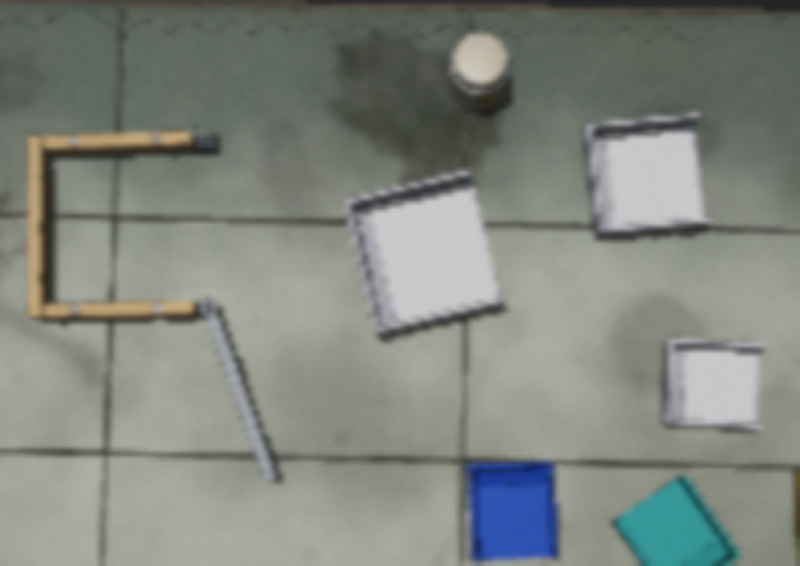

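View pics/crop1.png

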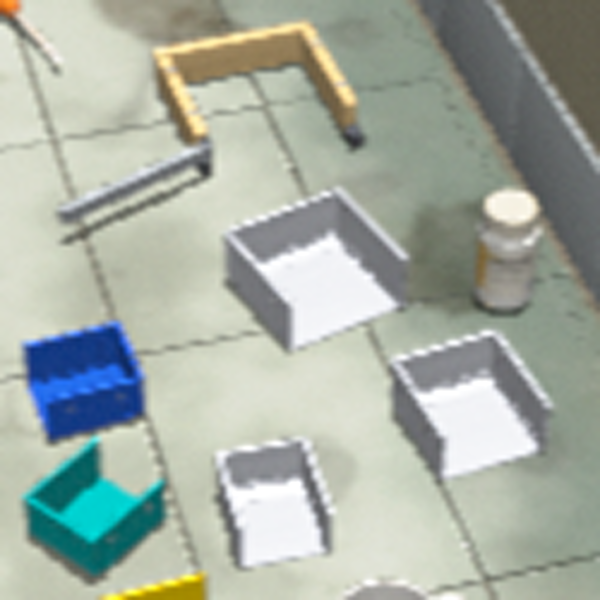

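The close crop shows all three metal trays open to the right with their back walls to the left, facing the bay. Large corners are about (350,205), (470,175), (502,307), (383,335) in the crop. The chosen small tray is metal, at crop (713,385). Now to compute positions.

```bash
python3 - <<'E'
from h import *
def pts(c,z): return np.array([onz("top",[208+(u+.5)/3.9-.5,130+(v+.5)/3.9-.5],z)[:2] for u,v in c])
T={"large":([(348,203),(471,174),(504,307),(382,338)],.05),"medium":([(585,126),(698,115),(708,228),(598,237)],.046),"small":([(667,341),(763,345),(760,430),(664,425)],.042)}
for n,(c,z) in T.items():
    p=pts(c,z); print(n,p.mean(0),"len/wid",[np.linalg.norm(p[i]-p[i-3]) for i in range(4)])
    x=(p[0]+p[3]-p[1]-p[2]); print("  yaw of +x rel world y, deg",np.degrees(np.arctan2(-x[0],x[1])))
b=pts([(28,136),(29,318),(194,302),(190,151),(218,152)],.04); print("bay outer back far, near, mouth near-out..",b)
i=pts([(47,154),(47,302),(195,302),(192,151)],.04); print("bay inner",i,np.linalg.norm(i-np.roll(i,1,0),axis=1))
r=pts([(209,304),(272,478)],.035);print("bar",r,np.linalg.norm(r[1]-r[0]))
im=cv2.imread("pics/top0.png")
for n,u,z in(("jar lid",(331,146),.095),("mug",(454,219),.097)): print(n,onz("top",u,z))
s=bot.state();print(cv2.Rodrigues(s["eef_rot"])[0])
# side check of large back corners etc
for P in (np.r_[pts(T["large"][0],.05)[1],.05],np.r_[pts(T["small"][0],.042)[0],.042]): 
    u=proj("side",P);print((u-[265,140])*4.8)
E
```

```text
large [ 0.5633 -0.0419] len/wid [np.float64(0.10578787014221885), np.float64(0.11513301807581951), np.float64(0.10458705336142433), np.float64(0.11691816878845185)]
  yaw of +x rel world y, deg 14.983972599901234
medium [ 0.6341 -0.2255] len/wid [np.float64(0.0953127746202426), np.float64(0.09604155417913354), np.float64(0.09207047062479776), np.float64(0.09463679126044373)]
  yaw of +x rel world y, deg 6.27393184498189
small [ 0.4604 -0.2825] len/wid [np.float64(0.07967001278919768), np.float64(0.07063012655050269), np.float64(0.0793418251302034), np.float64(0.06988023546736304)]
  yaw of +x rel world y, deg -1.4958244790699196
bay outer back far, near, mouth near-out.. [[0.6598 0.2981]
 [0.505  0.2906]
 [0.5212 0.1522]
 [0.6495 0.16  ]
 [0.649  0.1362]]
bay inner [[0.6446 0.2812]
 [0.5188 0.276 ]
 [0.5213 0.1514]
 [0.6495 0.1583]] [0.1231 0.126  0.1246 0.1284]
bar [[0.5203 0.1402]
 [0.3758 0.0828]] 0.15550118195438412
jar lid [ 0.7164 -0.0841  0.095 ]
mug [ 0.4907 -0.4723  0.097 ]
[[-0.9692  0.2463 -0.0007]
 [ 0.2463  0.9692 -0.0015]
 [ 0.0004 -0.0016 -1.    ]]
[398.4232 260.0881]
[296.3509 435.5853]
```

Sizes agree with the spec and the side-view check is within about 1.5 px. Bay mouth ≈ (0.588,0.1545) at yaw ≈ 2.3°. I'll push each tray from inside against its back wall, with two fingers spread. First I move over the large tray.

```bash
cat >> h.py <<'E'
def to(x,y,z,psi):
    "shift in tool axes (mm) and turn (deg) to reach x,y,z with tool x at yaw psi (deg, from world +y, CCW)"
    s=bot.state();R=cv2.Rodrigues(s["eef_rot"])[0];d=R.T@(np.array([x,y,z])-s["tcp_pos"])*1e3
    cur=np.degrees(np.arctan2(-R[0,0],R[1,0]))
    print("t",round(s["t"],2),"tcp",s["tcp_pos"],"psi",round(cur,1),"F",s["ft_force"],"gap",round(s["finger_gap"],4),"-> shift",d.round(1),"turn",round(cur-psi,1))
E
python3 -c "
from h import *
to(.563,-.045,.2,15)"
```

```text
t 0.1 tcp [0.1414 0.5568 0.2554] psi 75.7 F [-0.4365 -0.4709 -0.2753] gap 0.0855 -> shift [-556.9 -479.4   56. ] turn 60.7
```

Request:
servo_tool(deltas=[0.3, -46, -40, 0, 10, 0.3, -92, -80, 0, 20, 0.3, -138, -120, 0, 30, 0.3, -184, -160, 0, 40, 0.3, -230, -200, 0, 50])

```text
t: 0.72
tcp_pos: [0.3158, 0.305, 0.256]
eef_rot: [1.678, 2.656, -0.0]
ft_force: [0.3, 0.3, 0.1]
finger_gap: 0.0599
grip_force: 0.0
```

```bash
python3 -c "
from h import *
to(.563,-.045,.12,15)"
```

```text
t 0.72 tcp [0.3158 0.305  0.256 ] psi 25.4 F [0.2842 0.3364 0.1392] gap 0.0599 -> shift [-422.3   72.9  136. ] turn 10.4
```

Request:
servo_tool(deltas=[0.3, -60, 11, 10, 4, 0.3, -120, 22, 25, 8, 0.3, -180, 33, 40, 10, 0.3, -240, 43, 60, 10, 0.3, -300, 52, 80, 10])

```text
t: 1.35
tcp_pos: [0.4913, 0.0601, 0.1767]
eef_rot: [-1.897, -2.504, -0.0]
ft_force: [0.8, 0.9, 1.0]
finger_gap: 0.0597
grip_force: 0.0
```

```bash
python3 -c "
from h import *
to(.563,-.045,.04,15)"
```

```text
t 1.35 tcp [0.4913 0.0601 0.1767] psi 15.7 F [0.8464 0.9092 1.0369] gap 0.0597 -> shift [-120.7   40.5  136.7] turn 0.7
```

Request:
servo_tool(deltas=[0.3, -60, 20, 20, 0, 0.3, -120, 40, 40, 0, 0.3, -120, 40, 80, 0, 0.3, -120, 40, 120, 0, 0.3, -120, 40, 134, 0])

```text
t: 1.98
tcp_pos: [0.5594, -0.0422, 0.0404]
eef_rot: [-1.894, -2.5, 0.003]
ft_force: [-0.3, 0.4, -0.5]
finger_gap: 0.0599
grip_force: 0.0
```

```bash
python3 -c "
from h import *
cv2.imwrite('pics/a1.png',cv2.resize(capture('side')[140:265,265:390],None,fx=4.8,fy=4.8,interpolation=cv2.INTER_CUBIC))
to(.585,.2275,.04,2.3)"
```

```text
t 2.02 tcp [ 0.5593 -0.0421  0.0401] psi 15.7 F [-1.2385  0.7848 -0.7171] gap 0.0597 -> shift [252.5  97.9   0.4] turn 13.4
```

View pics/a1.png

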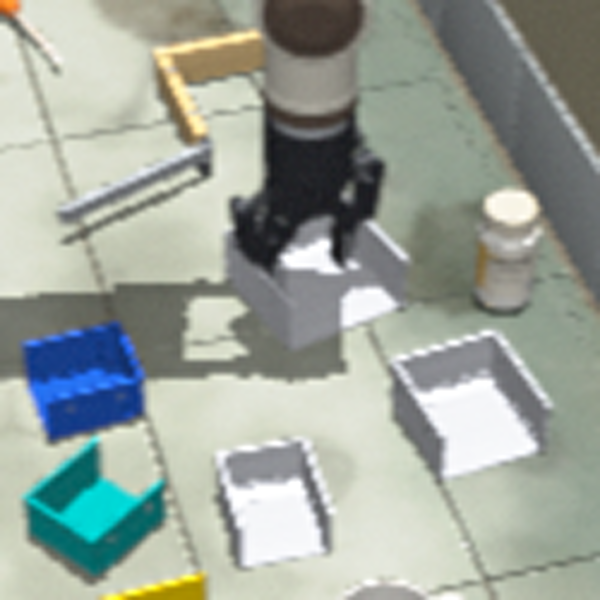

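The fingers stand inside the large tray, around crop (265,240) and (345,245), clear of its walls. I widen them slightly, then push forward while straightening.

Request:
servo_tool(deltas=[0.2, 16, 6, 0, 1, 0.19, 32, 16, 0, 3, 0.19, 48, 30, 0, 7, 0.19, 64, 44, 0, 10, 0.19, 80, 57, 0, 13])

```text
t: 2.65
tcp_pos: [0.5959, 0.0503, 0.0452]
eef_rot: [2.167, 2.271, 0.001]
ft_force: [-0.5, -1.3, -0.4]
finger_gap: 0.0691
grip_force: 1.2
```

```bash
python3 -c "
from h import *
to(.5835,.2685,.04,2.3)"
```

```text
t 2.65 tcp [0.5959 0.0503 0.0452] psi 2.7 F [-0.492  -1.3176 -0.3709] gap 0.0691 -> shift [218.6  -2.1   5. ] turn 0.4
```

Request:
servo_tool(deltas=[0.19, 20, 0, 3, 0, 0.19, 40, -1, 3, 0, 0.19, 60, -1, 3, 0, 0.19, 80, -1, 3, 0, 0.19, 90, -1, 3, 0])

```text
t: 3.28
tcp_pos: [0.589, 0.1411, 0.0403]
eef_rot: [-2.166, -2.275, 0.001]
ft_force: [0.4, -1.6, 0.9]
finger_gap: 0.069
grip_force: 1.2
```

```bash
python3 -c "
from h import *
for c,(a,b,d,e) in (('top',(150,240,205,330)),):
    cv2.imwrite('pics/b1.png',cv2.resize(capture(c)[a:b,d:e],None,fx=6,fy=6,interpolation=cv2.INTER_CUBIC))
to(.5835,.2685,.04,2.3)"
```

```text
t 3.33 tcp [0.589  0.1418 0.0403] psi 2.8 F [-1.1056  0.5672  0.0961] gap 0.0689 -> shift [126.8   0.8   0.4] turn 0.5
```

View pics/b1.png

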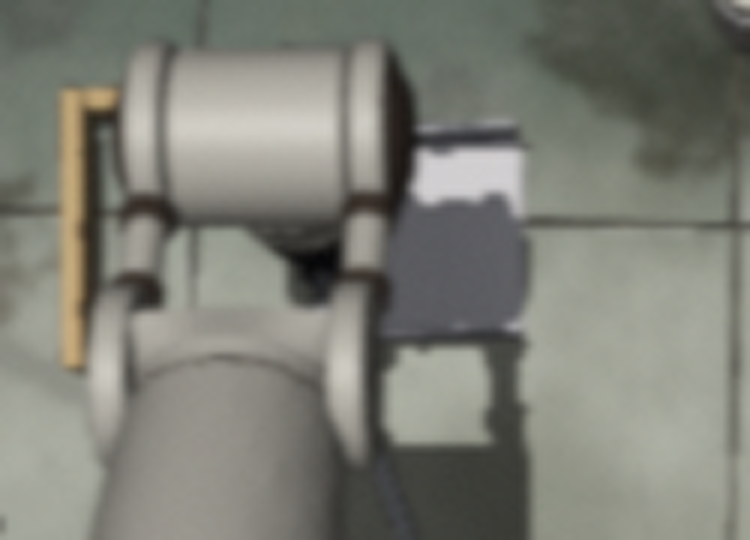

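The large tray is trailing correctly: its front corners at crop (518,125) and (522,335) are centred on the bay's mouth, within about 1.5° of the bay. I push it home.

Request:
servo_tool(deltas=[0.19, 25, 0, 0, 0.5, 0.19, 50, 0, 0, 0.5, 0.19, 75, 0, 0, 0.5, 0.19, 95, 0.5, 0, 0.5, 0.19, 112, 1, 0, 0.5])

```text
t: 3.95
tcp_pos: [0.5849, 0.2522, 0.0402]
eef_rot: [-2.177, -2.264, 0.001]
ft_force: [1.4, -1.8, -1.0]
finger_gap: 0.0695
grip_force: 0.9
```

Request:
servo_tool(deltas=[0.19, 5, 0, 0, 0, 0.19, 9, 0, 0, 0, 0.19, 13, 0, 0, 0])

```text
t: 4.32
tcp_pos: [0.5846, 0.2642, 0.0403]
eef_rot: [2.178, 2.264, -0.001]
ft_force: [-0.6, -3.0, -0.8]
finger_gap: 0.0693
grip_force: 0.8
```

```bash
python3 -c "
from h import *
to(.5835,.2685,.04,2.3)"
```

```text
t 4.33 tcp [0.5846 0.2642 0.0403] psi 2.2 F [-0.6301 -2.9506 -0.8441] gap 0.0693 -> shift [ 4.4 -0.9  0.3] turn -0.1
```

Nearly there; I push gently until the force rises.

Request:
servo_tool(deltas=[0.19, 3, 0, 0, 0, 0.19, 5, 0, 0, 0, 0.19, 5, 0, 0, 0])

```text
t: 4.7
tcp_pos: [0.5843, 0.2697, 0.0404]
eef_rot: [-2.177, -2.264, -0.0]
ft_force: [0.0, 0.4, 0.4]
finger_gap: 0.0689
grip_force: 0.2
```

Request:
servo_tool(deltas=[0.19, 2, 0, 0, 0, 0.19, 3, 0, 0, 0, 0.19, 3, 0, 0, 0])

```text
t: 5.08
tcp_pos: [0.5844, 0.2706, 0.0404]
eef_rot: [2.175, 2.264, -0.005]
ft_force: [-0.0, -9.1, 1.7]
finger_gap: 0.0692
grip_force: 4.4
```

Stopped with 9 N: the large tray is home. Next I retreat and move over to the medium tray.

Request:
servo_tool(deltas=[0.25, -8, 0, 0, 0, 0.3, -8, 0, -50, 0, 0.3, -30, 2, -100, 0, 0.4, -80, 5, -110, -1, 0.47, -140, 8, -110, -2])

```text
t: 5.7
tcp_pos: [0.599, 0.1326, 0.1528]
eef_rot: [2.133, 2.303, 0.006]
ft_force: [1.3, -0.8, -0.9]
finger_gap: 0.0454
grip_force: 0.0
```

Request:
servo_tool(deltas=[0.47, -60, 4, 0, -2, 0.47, -120, 8, 0, -2, 0.47, -180, 12, 0, -2, 0.47, -240, 16, 0, -2, 0.47, -300, 20, 0, -2])

```text
t: 6.32
tcp_pos: [0.6402, -0.1665, 0.1507]
eef_rot: [2.097, 2.338, 0.002]
ft_force: [1.4, 0.2, -1.0]
finger_gap: 0.0454
grip_force: 0.0
```

```bash
python3 -c "
from h import *
im=capture('top');cv2.imwrite('pics/c1.png',cv2.resize(im[140:245,208:308],None,fx=5.5,fy=5.5,interpolation=cv2.INTER_CUBIC))
to(.635,-.2275,.04,6.3)"
```

```text
t 6.38 tcp [ 0.6405 -0.1747  0.1511] psi 5.9 F [-2.4309 -5.3503  0.8795] gap 0.0454 -> shift [-51.3 -11.2 111.4] turn -0.4
```

View pics/c1.png

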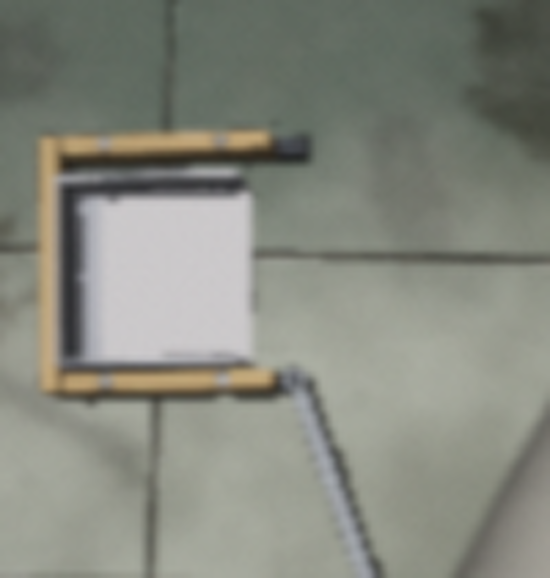

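The large tray is fully home: its back wall is against the back rail at crop col ~60 and its sides are at rows ~172 and ~366. The bar is unmoved. I'll measure the tray's centre line and descend into the medium tray.

Request:
servo_tool(deltas=[0.47, -51, -11, 0, 0, 0.47, -51, -11, 40, 0, 0.47, -51, -11, 80, 0, 0.47, -51, -11, 111, 0])

```text
t: 6.88
tcp_pos: [0.6339, -0.2161, 0.0376]
eef_rot: [-2.097, -2.337, -0.001]
ft_force: [-1.0, -0.6, 0.0]
finger_gap: 0.0453
grip_force: 0.0
```

```bash
python3 -c "
from h import *
p=np.array([onz('top',[208+(u+.5)/5.5-.5,140+(v+.5)/5.5-.5],.05)[:2] for u,v in [(58,176),(241,169),(251,364),(58,370)]])
print(p,p.mean(0),np.linalg.norm(p-np.roll(p,1,0),axis=1))
to(.585,.05,.04,2.3)"
```

```text
[[0.6346 0.2838]
 [0.6409 0.1745]
 [0.5242 0.1645]
 [0.5184 0.2789]] [0.5795 0.2254] [0.1163 0.1094 0.117  0.1146]
t 6.88 tcp [ 0.6339 -0.2161  0.0376] psi 6.2 F [-0.9926 -0.574   0.0348] gap 0.0453 -> shift [269.9 -19.8  -2. ] turn 3.9
```

Request:
servo_tool(deltas=[0.39, 25, 0, 0, 0, 0.39, 50, -3, 0, 1, 0.39, 75, -6, 0, 2, 0.39, 100, -9, 0, 3, 0.39, 125, -11, 0, 3])

```text
t: 7.5
tcp_pos: [0.6106, -0.0921, 0.041]
eef_rot: [2.155, 2.282, 0.002]
ft_force: [-0.0, -0.7, 0.9]
finger_gap: 0.0522
grip_force: 0.8
```

```bash
python3 -c "
from h import *
to(.590,.04,.038,3)"
```

```text
t 7.5 tcp [ 0.6106 -0.0921  0.041 ] psi 3.3 F [-0.0332 -0.7003  0.9282] gap 0.0522 -> shift [133.  -13.    2.9] turn 0.3
```

Request:
servo_tool(deltas=[0.39, 25, -4, 1, 0, 0.39, 50, -7, 1, 0, 0.39, 75, -10, 1, 0, 0.39, 100, -12, 1, 0, 0.39, 120, -12.5, 1, 0])

```text
t: 8.12
tcp_pos: [0.5904, 0.0272, 0.0387]
eef_rot: [2.157, 2.284, 0.0]
ft_force: [0.6, -1.4, 0.2]
finger_gap: 0.0521
grip_force: 0.7
```

```bash
python3 -c "
from h import *
im=capture('top');cv2.imwrite('pics/d1.png',cv2.resize(im[140:245,208:343],None,fx=5.5,fy=5.5,interpolation=cv2.INTER_CUBIC))
to(.5865,.1,.038,3)"
```

```text
t 8.18 tcp [0.5899 0.0293 0.0384] psi 3.4 F [0.0129 1.7317 0.5446] gap 0.0522 -> shift [70.7  0.7  0.6] turn 0.4
```

View pics/d1.png

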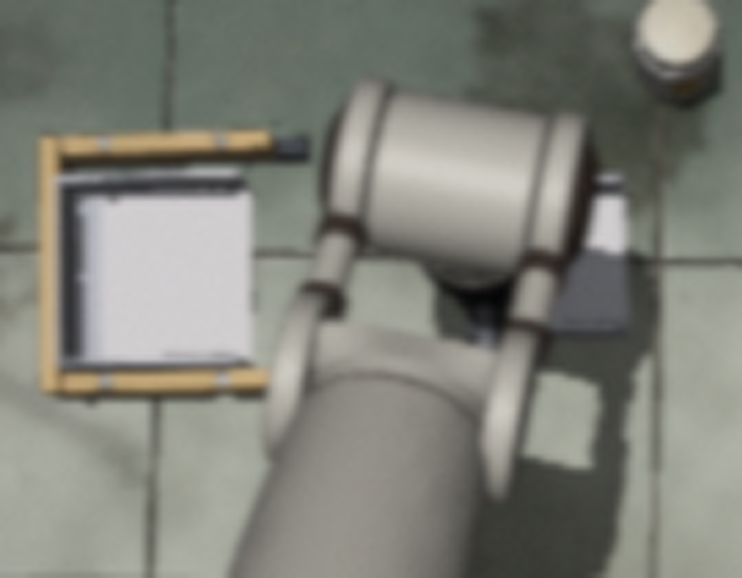

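The medium tray follows the fingers, its front corners near crop (622,175) and (629,333), lined up with the large tray. I check its lateral position.

```bash
python3 -c "
from h import *
p=np.array([onz('top',[208+(u+.5)/5.5-.5,140+(v+.5)/5.5-.5],.046)[:2] for u,v in [(622,174),(629,333)]])
m=p.mean(0);print(p,m,np.linalg.norm(p[0]-p[1]),'axis x there',.5795-.052*(m[1]-.2254))"
```

```text
[[ 0.6428 -0.0525]
 [ 0.5476 -0.0586]] [ 0.5952 -0.0555] 0.09540736739057902 axis x there 0.5941078813937773
```

Request:
servo_tool(deltas=[0.39, 20, 0, 0, 0.4, 0.39, 40, 0, 0, 0.4, 0.39, 60, 0.5, 0, 0.4, 0.39, 80, 0.5, 0, 0.4, 0.39, 100, 0.7, 0, 0.4])

```text
t: 8.8
tcp_pos: [0.5856, 0.1267, 0.0384]
eef_rot: [2.165, 2.276, -0.0]
ft_force: [-0.6, -1.8, 1.1]
finger_gap: 0.0522
grip_force: 0.7
```

Request:
servo_tool(deltas=[0.39, 15, 0, 0, 0, 0.39, 30, 0, 0, 0, 0.39, 45, 0, 0, 0, 0.39, 60, 0, 0, 0, 0.39, 75, 0, 0, 0])

```text
t: 9.43
tcp_pos: [0.5819, 0.2013, 0.0383]
eef_rot: [-2.166, -2.275, -0.0]
ft_force: [0.2, -0.2, 0.5]
finger_gap: 0.0522
grip_force: 0.5
```

```bash
python3 -c "
from h import *
im=capture('side');cv2.imwrite('pics/e1.png',cv2.resize(im[130:230,280:380],None,fx=5.5,fy=5.5,interpolation=cv2.INTER_CUBIC))
to(.5773,.2676,.038,3)"
```

```text
t 9.47 tcp [0.5816 0.2031 0.0384] psi 2.9 F [-1.0125  0.6584 -0.2603] gap 0.0521 -> shift [64.7 -1.   0.5] turn -0.1
```

Request:
servo_tool(deltas=[0.39, 14, 0, 0, 0, 0.39, 28, 0, 0, 0, 0.39, 42, 0, 0, 0, 0.39, 52, -0.5, 0, 0, 0.39, 60, -0.5, 0, 0])

```text
t: 10.1
tcp_pos: [0.5785, 0.2609, 0.0384]
eef_rot: [2.165, 2.276, -0.0]
ft_force: [1.0, -1.4, 0.1]
finger_gap: 0.0522
grip_force: 0.4
```

Request:
servo_tool(deltas=[0.39, 3, 0, 0, 0, 0.39, 6, 0, 0, 0, 0.39, 6, 0, 0, 0])

```text
t: 10.48
tcp_pos: [0.5782, 0.2663, 0.0384]
eef_rot: [-2.166, -2.276, -0.0]
ft_force: [0.6, 0.1, -0.3]
finger_gap: 0.0525
grip_force: 0.0
```

Request:
servo_tool(deltas=[0.39, 2, 0, 0, 0, 0.39, 4, 0, 0, 0, 0.39, 4, 0, 0, 0])

```text
t: 10.85
tcp_pos: [0.5782, 0.2675, 0.0383]
eef_rot: [2.165, 2.273, -0.006]
ft_force: [-0.7, -10.4, 1.7]
finger_gap: 0.0519
grip_force: 5.3
```

The medium tray is home: it stopped at the predicted 0.2675 with 10 N. Now the small tray.

Request:
servo_tool(deltas=[0.42, -8, 0, 0, 0, 0.45, -8, 0, -50, 0, 0.6, -30, -4, -100, 0, 0.72, -80, -18, -110, 1, 0.72, -140, -36, -110, 2])

```text
t: 11.48
tcp_pos: [0.5499, 0.128, 0.1504]
eef_rot: [2.202, 2.237, 0.006]
ft_force: [0.9, -0.9, 0.0]
finger_gap: 0.0236
grip_force: 0.0
```

Request:
servo_tool(deltas=[0.72, -60, -15, 0, 2, 0.72, -120, -31, 0, 2, 0.72, -180, -47, 0, 2, 0.72, -240, -62, 0, 2, 0.72, -300, -78, 0, 2])

```text
t: 12.1
tcp_pos: [0.4749, -0.1742, 0.1487]
eef_rot: [2.243, 2.198, 0.001]
ft_force: [0.0, 0.3, 0.7]
finger_gap: 0.0239
grip_force: 0.0
```

```bash
python3 -c "
from h import *
im=capture('top');cv2.imwrite('pics/f1.png',cv2.resize(im[140:245,208:308],None,fx=5.5,fy=5.5,interpolation=cv2.INTER_CUBIC))
to(.4605,-.285,.043,-1.5)"
```

```text
t 12.15 tcp [ 0.4735 -0.1812  0.1491] psi -1.4 F [-0.6241 -7.4557  0.9382] gap 0.0238 -> shift [-103.6  -10.5  106.7] turn 0.1
```

View pics/f1.png

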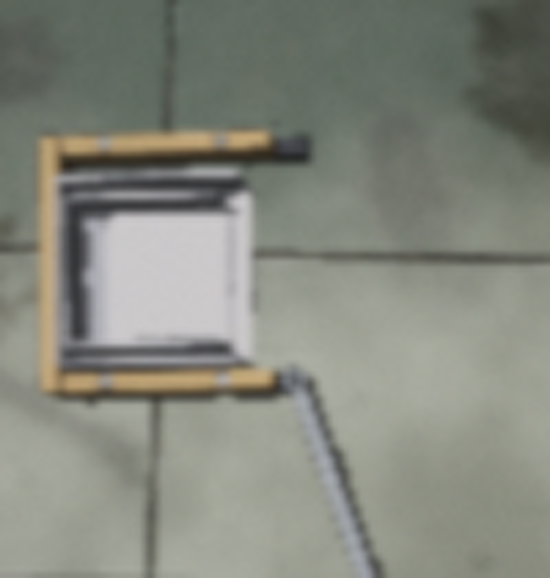

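The medium tray is home inside the large one (walls at crop rows ~198 and ~348, back wall at col ~68). I descend into the small tray.

Request:
servo_tool(deltas=[0.72, -55, -6, 0, 0, 0.72, -103, -10, 0, 0, 0.72, -103, -10, 40, 0, 0.72, -103, -10, 80, 0, 0.72, -103, -10, 108, 0])

```text
t: 12.78
tcp_pos: [0.4627, -0.2744, 0.0385]
eef_rot: [-2.243, -2.197, -0.001]
ft_force: [0.4, -1.0, -0.9]
finger_gap: 0.0242
grip_force: 0.0
```

```bash
python3 -c "
from h import *
p=np.array([onz('top',[208+(u+.5)/5.5-.5,140+(v+.5)/5.5-.5],.048)[:2] for u,v in [(70,200),(229,193),(235,347),(68,353)]])
print(p,p.mean(0),np.linalg.norm(p-np.roll(p,1,0),axis=1))
to(.596,-.08,.040,3)"
```

```text
[[0.6206 0.2764]
 [0.6266 0.1815]
 [0.5344 0.1747]
 [0.5288 0.2738]] [0.5776 0.2266] [0.0918 0.0951 0.0925 0.0993]
t 12.78 tcp [ 0.4627 -0.2744  0.0385] psi -1.2 F [ 0.4396 -0.9884 -0.8649] gap 0.0242 -> shift [197.1 129.2  -1.3] turn -4.2
```

```bash
cat >> h.py <<'E'
def wps(W):
    for w in W: to(*w)
E
python3 -c "
from h import *
wps([(.463,-.255,.04,-2),(.467,-.235,.04,-5),(.474,-.21,.04,-10),(.482,-.185,.04,-15),(.492,-.16,.04,-20)])" | sed 's/.*->//'
```

```text
shift [19.4 -0.1 -1.5] turn 0.8
 shift [39.4  3.4 -1.4] turn 3.8
 shift [64.6  9.9 -1.4] turn 8.8
 shift [89.7 17.4 -1.4] turn 13.8
 shift [114.9  26.9  -1.3] turn 18.8
```

Request:
servo_tool(deltas=[0.66, 19, 0, -1.5, 1, 0.66, 39, 3, -1.5, 4, 0.66, 64, 10, -1.5, 9, 0.66, 88, 17, -1.5, 14, 0.66, 112, 27, -1.5, 19])

```text
t: 13.4
tcp_pos: [0.4929, -0.1628, 0.042]
eef_rot: [2.579, 1.794, 0.001]
ft_force: [0.5, -0.8, -0.7]
finger_gap: 0.0291
grip_force: 0.3
```

```bash
python3 -c "
from h import *
wps([(.502,-.136,.04,-22),(.512,-.112,.04,-22),(.522,-.088,.04,-22),(.532,-.064,.04,-22),(.542,-.04,.04,-22)])" | sed 's/tau.*->//'
```

```text
t 13.4 tcp [ 0.4929 -0.1628  0.042 ] psi -20.3 F [ 0.5242 -0.7684 -0.6801] gap 0.0291 -> shift [28.3 -0.7  2. ] turn 1.7
t 13.4 tcp [ 0.4929 -0.1628  0.042 ] psi -20.3 F [ 0.5242 -0.7684 -0.6801] gap 0.0291 -> shift [54.3  0.3  2. ] turn 1.7
t 13.4 tcp [ 0.4929 -0.1628  0.042 ] psi -20.3 F [ 0.5242 -0.7684 -0.6801] gap 0.0291 -> shift [80.2  1.3  2. ] turn 1.7
t 13.4 tcp [ 0.4929 -0.1628  0.042 ] psi -20.3 F [ 0.5242 -0.7684 -0.6801] gap 0.0291 -> shift [106.2   2.4   2. ] turn 1.7
t 13.4 tcp [ 0.4929 -0.1628  0.042 ] psi -20.3 F [ 0.5242 -0.7684 -0.6801] gap 0.0291 -> shift [132.2   3.4   2. ] turn 1.7
```

Request:
servo_tool(deltas=[0.66, 26, 0, 0, 2, 0.66, 52, 0, 0, 2, 0.66, 78, 1, 0, 2, 0.66, 104, 2, 0, 2, 0.66, 130, 3, 0, 2])

```text
t: 14.02
tcp_pos: [0.5406, -0.0417, 0.042]
eef_rot: [2.607, 1.753, 0.001]
ft_force: [0.5, -0.8, -0.4]
finger_gap: 0.0291
grip_force: 0.3
```

```bash
python3 -c "
from h import *
wps([(.552,-.018,.04,-20),(.563,.004,.04,-16),(.573,.028,.04,-10),(.580,.052,.04,-4),(.584,.076,.04,1)])" | sed 's/F.*->//'
```

```text
t 14.03 tcp [ 0.5406 -0.0417  0.042 ] psi -22.2  shift [26.3  1.6  2. ] turn -2.2
t 14.03 tcp [ 0.5406 -0.0417  0.042 ] psi -22.2  shift [50.8  3.5  2. ] turn -6.2
t 14.03 tcp [ 0.5406 -0.0417  0.042 ] psi -22.2  shift [76.8  3.7  2. ] turn -12.2
t 14.03 tcp [ 0.5406 -0.0417  0.042 ] psi -22.2  shift [101.7   1.2   2. ] turn -18.2
t 14.03 tcp [ 0.5406 -0.0417  0.042 ] psi -22.2  shift [125.4  -4.2   2. ] turn -23.2
```

Request:
servo_tool(deltas=[0.66, 26, 2, 0, -2, 0.66, 51, 3.5, 0, -6, 0.66, 77, 4, 0, -12, 0.66, 102, 1, 0, -18, 0.66, 125, -4, 0, -23])

```text
t: 14.65
tcp_pos: [0.5839, 0.0756, 0.042]
eef_rot: [2.201, 2.241, 0.001]
ft_force: [0.2, -0.2, 0.4]
finger_gap: 0.029
grip_force: 0.4
```

```bash
python3 -c "
from h import *
wps([(.5855,.09,.04,3),(.5855,.10,.04,3.3),(.5850,.11,.04,3.3)])" | sed 's/F.*->//'
```

```text
t 14.65 tcp [0.5839 0.0756 0.042 ] psi 1.0  shift [14.4  1.8  2. ] turn -2.0
t 14.65 tcp [0.5839 0.0756 0.042 ] psi 1.0  shift [24.4  2.   2. ] turn -2.3
t 14.65 tcp [0.5839 0.0756 0.042 ] psi 1.0  shift [34.4  1.7  2. ] turn -2.3
```

Request:
servo_tool(deltas=[0.66, 12, 2, 0, -2, 0.66, 23, 2, 0, -2.5, 0.66, 33, 2, 0, -2.5])

```text
t: 15.02
tcp_pos: [0.5851, 0.1078, 0.0419]
eef_rot: [2.157, 2.284, -0.0]
ft_force: [-0.2, -0.1, 1.5]
finger_gap: 0.029
grip_force: 0.4
```

```bash
python3 -c "
from h import *
im=capture('top');cv2.imwrite('pics/g1.png',im)
to(.575,.2645,.04,3.2)
g=cv2.cvtColor(im,cv2.COLOR_BGR2GRAY)[168:212,274:312]
for i,r in enumerate(g): print(i+168,' '.join('%3d'%v for v in r))
print([proj('top',(x,y,.042)) for x,y in((.624,.02),(.554,.016))])"
```

```text
t 15.07 tcp [0.585  0.1089 0.0419] psi 3.3 F [-0.4909  1.5524 -0.1981] gap 0.0295 -> shift [155.9  -1.    2. ] turn 0.1
168 138 131 163 180 182 177 155 106  56  33  28  42  81 112 121 120 120 120 120 119 118 115 113 113 112 114 115 113 112 106  99  94  93  92  88  84  78  74
169 138 136 168 184 187 180 156 104  54  35  29  37  74 106 119 122 122 122 122 120 118 116 116 115 116 116 116 116 115 112 106 102 101  99  96  93  86  79
170 134 139 174 190 191 186 158 104  57  40  31  35  69 103 119 123 123 122 120 121 119 118 117 117 117 118 117 117 115 114 112 112 111 110 107 105  98  93
171 136 140 177 195 197 190 158 101  55  40  30  35  66 101 120 123 124 122 122 123 119 119 118 117 118 119 117 117 116 116 115 117 115 116 116 114 110 101
172 139 142 179 198 200 192 158  96  53  39  33  34  65 101 120 124 126 125 124 123 122 121 121 121 121 120 118 117 117 117 118 119 118 120 119 119 116 108
173 136 146 185 200 202 193 158  96  52  40  31  35  67 103 122 127 128 128 127 127 125 125 125 125 124 123 119 120 118 119 120 120 121 122 122 121 117 110
174 134 149 188 199 198 189 154  95  51  38 
[... 5242 characters left out ...]
4 165 165 165 166
208 174 154 112  67  55  64  77  91 102 103 105 104 104 103 103 103 103 100  90  78  74  69  68  68  68  73  98 133 157 162 161 162 163 164 165 164 164 168
209 177 156 110  63  53  66  90 125 152 158 159 159 158 156 157 158 156 151 133 106  86  73  69  69  68  69  85 124 156 163 164 162 163 163 165 164 165 166
210 184 159 110  63  51  65  98 138 166 172 173 173 172 171 171 172 171 169 159 135 102  74  68  68  69  70  83 123 155 163 163 162 162 164 164 165 165 167
211 186 161 109  62  59  87 124 155 170 174 175 174 173 172 171 173 171 170 166 149 115  81  69  68  68  71  93 131 158 163 163 162 162 164 165 164 166 165
[array([298.5031, 176.6751]), array([299.1882, 197.8687])]
```

```bash
python3 -c "
from h import *
a,b=onz('top',(291.5,175.7),.042),onz('top',(292.5,198),.042);m=(a+b)/2
print(a,b,np.linalg.norm(a-b),m,'axis',.578-.055*(m[1]-.23))"
```

```text
[0.6268 0.0431 0.042 ] [0.5531 0.0379 0.042 ] 0.07385224551143794 [0.59   0.0405 0.042 ] axis 0.5884232711439026
```

The small tray is lined up within 2 mm of the medium's axis and in contact with the fingers. I push it in.

Request:
servo_tool(deltas=[0.66, 18, 0, 0, 0, 0.66, 36, 0, 0, 0, 0.66, 54, 0, 0, 0, 0.66, 72, 0, 0, 0, 0.66, 90, -0.5, 0, 0])

```text
t: 15.7
tcp_pos: [0.5794, 0.1988, 0.042]
eef_rot: [2.155, 2.285, 0.0]
ft_force: [-0.0, -0.9, 0.0]
finger_gap: 0.0291
grip_force: 0.3
```

Request:
servo_tool(deltas=[0.66, 15, 0, 0, 0, 0.66, 30, 0, 0, 0, 0.66, 44, -0.5, 0, 0, 0.66, 54, -0.5, 0, 0, 0.66, 62, -0.5, 0, 0])

```text
t: 16.32
tcp_pos: [0.5753, 0.2598, 0.0419]
eef_rot: [2.155, 2.285, -0.0]
ft_force: [0.1, -0.5, 0.6]
finger_gap: 0.0293
grip_force: 0.3
```

Request:
servo_tool(deltas=[0.66, 2, 0, 0, 0, 0.66, 4, 0, 0, 0, 0.66, 4, 0, 0, 0])

```text
t: 16.7
tcp_pos: [0.5751, 0.2631, 0.0419]
eef_rot: [-2.156, -2.285, 0.0]
ft_force: [-0.5, -0.3, -0.5]
finger_gap: 0.0294
grip_force: 0.0
```

Request:
servo_tool(deltas=[0.66, 2, 0, 0, 0, 0.66, 4, 0, 0, 0, 0.66, 4, 0, 0, 0])

```text
t: 17.08
tcp_pos: [0.5751, 0.2643, 0.0418]
eef_rot: [2.154, 2.283, -0.007]
ft_force: [-1.3, -11.1, 2.0]
finger_gap: 0.0294
grip_force: 5.8
```

The small tray is home: it stopped at the predicted 0.2643 with 11 N. Now the bar: I lift out, close the fingers, and go to its pin side.

Request:
servo_tool(deltas=[0.68, -8, 0, 0, 0, 0.7, -8, 0, -50, 0, 0.9, -20, -20, -100, 0, 1, -60, -70, -110, 0, 1, -95, -120, -110, 0])

```text
t: 17.7
tcp_pos: [0.4613, 0.1652, 0.1536]
eef_rot: [2.153, 2.284, 0.005]
ft_force: [0.7, -0.9, -0.3]
finger_gap: -0.0004
grip_force: 0.0
```

```bash
cat >> h.py <<'E'
P=np.array([.5185,.1398]);xb=np.array([-.047,.999]);yb=np.array([-.999,-.047])
def arc(a,off,r=.11,z=.036,psi=2.7):
    u=-np.sin(a)*xb-np.cos(a)*yb;n=np.cos(a)*xb-np.sin(a)*yb
    q=P+r*u-off*n;to(q[0],q[1],z,psi)
E
python3 -c "
from h import *
im=capture('side');cv2.imwrite('pics/k1.png',cv2.resize(im[130:230,280:380],None,fx=5.5,fy=5.5,interpolation=cv2.INTER_CUBIC))
arc(2.8,.035)"
```

```text
t 17.75 tcp [0.4506 0.1621 0.148 ] psi 3.4 F [-1.7967  0.1071 -5.3914] gap -0.0001 -> shift [-28.5 -47.5 112.7] turn 0.7
```

View pics/k1.png

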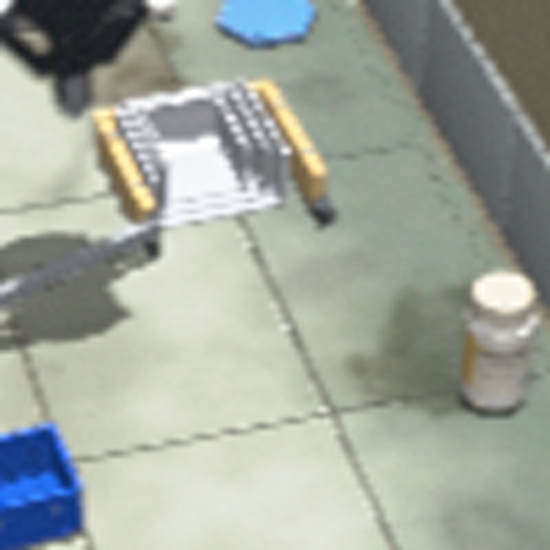

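The side view shows all three trays nested flat in the bay at crop (200,150), with the bar still open from (150,240) to the left edge. I descend beside the bar.

Request:
servo_tool(deltas=[1, -20, -35, 0, 0.7, 1, -28, -48, 0, 0.7, 1, -28, -48, 40, 0.7, 1, -28, -48, 80, 0.7, 1, -28, -48, 112, 0.7])

```text
t: 18.38
tcp_pos: [0.4145, 0.1352, 0.0386]
eef_rot: [-2.17, -2.271, -0.0]
ft_force: [0.4, -0.2, 0.5]
finger_gap: -0.0001
grip_force: 0.0
```

```bash
python3 -c "
from h import *
for a in (2.8,2.6,2.4,2.2,2.0): arc(a,.016)"|sed 's/F.*->//'
```

```text
t 18.38 tcp [0.4145 0.1352 0.0386] psi 2.6  shift [-22.1  -4.9   2.6] turn -0.1
t 18.38 tcp [0.4145 0.1352 0.0386] psi 2.6  shift [-43.3   1.6   2.6] turn -0.1
t 18.38 tcp [0.4145 0.1352 0.0386] psi 2.6  shift [-62.8  12.2   2.6] turn -0.1
t 18.38 tcp [0.4145 0.1352 0.0386] psi 2.6  shift [-79.8  26.5   2.6] turn -0.1
t 18.38 tcp [0.4145 0.1352 0.0386] psi 2.6  shift [-93.7  43.9   2.6] turn -0.1
```

Request:
servo_tool(deltas=[1, -22, -4, 1, 0, 1, -43, 2, 1, 0, 1, -63, 12, 1, 0, 1, -80, 26, 1, 0, 1, -94, 44, 1, 0])

```text
t: 19.0
tcp_pos: [0.4639, 0.0427, 0.0389]
eef_rot: [-2.17, -2.271, -0.0]
ft_force: [-0.8, 1.4, -0.5]
finger_gap: -0.0
grip_force: 0.4
```

```bash
python3 -c "
from h import *
for a in (1.8,1.6,1.4,1.2,1.0): arc(a,.016)
print()
for a in (.8,.6,.4,.25,.1): arc(a,.016)"|sed 's/F.*->//'
```

```text
t 19.0 tcp [0.4639 0.0427 0.0389] psi 2.6  shift [-9.  18.5  2.9] turn -0.1
t 19.0 tcp [0.4639 0.0427 0.0389] psi 2.6  shift [-15.   39.9   2.9] turn -0.1
t 19.0 tcp [0.4639 0.0427 0.0389] psi 2.6  shift [-16.6  62.    2.9] turn -0.1
t 19.0 tcp [0.4639 0.0427 0.0389] psi 2.6  shift [-13.7  84.    2.9] turn -0.1
t 19.0 tcp [0.4639 0.0427 0.0389] psi 2.6  shift [ -6.6 105.1   2.9] turn -0.1

t 19.0 tcp [0.4639 0.0427 0.0389] psi 2.6  shift [  4.6 124.2   2.9] turn -0.1
t 19.0 tcp [0.4639 0.0427 0.0389] psi 2.6  shift [ 19.3 140.8   2.9] turn -0.1
t 19.0 tcp [0.4639 0.0427 0.0389] psi 2.6  shift [ 37.1 154.1   2.9] turn -0.1
t 19.0 tcp [0.4639 0.0427 0.0389] psi 2.6  shift [ 52.  161.6   2.9] turn -0.1
t 19.0 tcp [0.4639 0.0427 0.0389] psi 2.6  shift [ 67.8 166.8   2.9] turn -0.1
```

Request:
servo_tool(deltas=[1, -9, 18, 1, 0, 1, -15, 40, 1, 0, 1, -17, 62, 1, 0, 1, -14, 84, 1, 0, 1, -7, 105, 1, 0])

```text
t: 19.62
tcp_pos: [0.5694, 0.0409, 0.0376]
eef_rot: [-2.17, -2.271, 0.0]
ft_force: [-0.8, -0.0, 0.4]
finger_gap: -0.0001
grip_force: 0.4
```

Request:
servo_tool(deltas=[1, 11, 19, 0, 0, 1, 26, 36, 0, 0, 1, 44, 49, 0, 0, 1, 59, 57, 0, 0, 1, 73, 61, 0, 0])

```text
t: 20.25
tcp_pos: [0.6263, 0.1174, 0.0377]
eef_rot: [-2.17, -2.272, 0.0]
ft_force: [-0.7, -1.1, 1.5]
finger_gap: 0.0
grip_force: 0.3
```

```bash
python3 -c "
from h import *
for a in (.1,0,-.03): arc(a,.016)"
```

```text
t 20.25 tcp [0.6263 0.1174 0.0377] psi 2.6 F [-0.6786 -1.1461  1.508 ] gap 0.0 -> shift [0.5 1.2 1.7] turn -0.1
t 20.25 tcp [0.6263 0.1174 0.0377] psi 2.6 F [-0.6786 -1.1461  1.508 ] gap 0.0 -> shift [11.4  3.3  1.7] turn -0.1
t 20.25 tcp [0.6263 0.1174 0.0377] psi 2.6 F [-0.6786 -1.1461  1.508 ] gap 0.0 -> shift [14.7  3.8  1.7] turn -0.1
```

Request:
servo_tool(deltas=[1, 4, 0, 0, 0, 1, 7, 0, 0, 0, 1, 9, 0, 0, 0, 1, 9, 0, 0, 0])

```text
t: 20.75
tcp_pos: [0.6255, 0.1257, 0.038]
eef_rot: [-2.17, -2.272, -0.0]
ft_force: [0.4, 0.9, -0.4]
finger_gap: -0.0002
grip_force: 0.0
```

Request:
servo_tool(deltas=[1, 3, 0, 0, 0, 1, 5, 0, 0, 0, 1, 5, 0, 0, 0])

```text
t: 21.12
tcp_pos: [0.6255, 0.1306, 0.038]
eef_rot: [2.169, 2.272, -0.001]
ft_force: [-0.1, -3.0, 0.4]
finger_gap: -0.0002
grip_force: 1.2
```

Request:
servo_tool(deltas=[1, 1, 0, 0, 0, 1, 3, 0, 0, 0, 1, 3, 0, 0, 0])

```text
t: 21.5
tcp_pos: [0.6255, 0.1308, 0.038]
eef_rot: [2.167, 2.27, -0.006]
ft_force: [-0.0, -12.8, 1.2]
finger_gap: -0.0004
grip_force: 6.4
```

The bar is firmly against its stop. I back off, lift, and verify.

Request:
servo_tool(deltas=[1, -10, 0, 0, 0, 1, -25, 0, -20, 0, 1, -60, 0, -70, 0, 1, -110, 0, -110, 0, 1, -170, 0, -120, 0])

```text
t: 22.12
tcp_pos: [0.6354, -0.0375, 0.1637]
eef_rot: [2.163, 2.269, 0.008]
ft_force: [0.1, -0.1, -0.2]
finger_gap: 0.0001
grip_force: 0.0
```

Request:
servo_tool(deltas=[1, -50, 0, 0, 0, 1, -80, 0, 0, 0, 1, -80, 0, 0, 0, 1, -80, 0, 0, 0])

```text
t: 22.62
tcp_pos: [0.6369, -0.1154, 0.1587]
eef_rot: [2.169, 2.272, 0.001]
ft_force: [0.6, 0.5, -0.6]
finger_gap: -0.0002
grip_force: 0.0
```

```bash
python3 -c "
from h import *
im=capture('top');a=cv2.imread('pics/top0.png');f=cv2.imread('pics/f1.png')
cv2.imwrite('pics/z.png',im)
g=cv2.cvtColor(im,cv2.COLOR_BGR2GRAY)
# bar columns at mouth: darkest/brightest profile along rows between rails
for r in (172,180,188,196,204): print(r,g[r,244:272])
print('bar shut expected', [proj('top',np.r_[P-yb*d,.035]) for d in (.02,.08,.14)])
d=cv2.absdiff(im,a).max(2); print('changed px mug/jar/screwdriver',[(d[s]>40).sum() for s in (np.s_[200:238,438:470],np.s_[135:162,320:343],np.s_[233:258,145:208])])
s=bot.state();print(s['t'],s['tcp_pos'],s['qvel'])"
```

```text
172 [ 96  96  98  99  98  97  90  84  95 112 118 118 117 118 124 144 161 158
 125  80  93 120 126 127 128 129 128 129]
180 [117 154 187 201 199 188 185 199 198 177 148 137 136 135 137 143 153 156
 124  73  75 110 132 136 136 136 136 136]
188 [201 195 194 201 199 188 186 199 197 175 149 150 152 153 153 153 159 162
 131  88 108 140 146 146 146 144 144 146]
196 [201 194 193 201 199 188 184 198 197 174 152 155 158 159 157 152 156 160
 134  82  79 120 151 158 158 160 160 162]
204 [103 104 104 102 102 109 132 164 184 183 174 171 169 170 165 154 154 161
 132  83  84 127 160 167 167 166 166 165]
bar shut expected [array([261.2445, 202.0644]), array([260.9879, 183.9822]), array([260.7332, 166.0369])]
changed px mug/jar/screwdriver [np.int64(0), np.int64(341), np.int64(0)]
22.675 [ 0.6368 -0.1149  0.1585] [ 0.0112  0.0044  0.0027 -0.0015 -0.0031 -0.0007]
```

```bash
python3 -c "
from h import *
im=capture('side');a=cv2.imread('pics/side0.png');d=cv2.absdiff(im,a).max(2)
j=(d[178:206,360:380]>60).sum();print('jar px changed',j)
if j<40: print(workorder.sign_off())"
```

```text
jar px changed 0
the job is handed in; nothing more can be done
None
```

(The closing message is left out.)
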